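# Unlock a mixing wand from its bench drive and stand it in the empty utensil pot

## Task

Take the mixing wand off the bench drive: pull the sprung, winged collar straight up, turn it counter-clockwise (seen from above) as far as it goes and let it drop fully home in its released notch. Then draw the wand out and stand it, head up and with its foot on the bottom, in the empty utensil pot, lowering it in rather than dropping it. Leave the bottle, the two jars and the pot of utensils standing where they are, and the wand's pot upright.

Things in the scene. Friction and masses are not known exactly. Their poses are not given: they have to be found in the camera images.
- dock: Bench drive, fixed: grey base 170 (its x) x 150 x 45 mm high, keyed socket in a 46 mm square neck (top at 70 mm). Origin: centre of the underside, z up; socket and collar axis are vertical through it. Between the two places of each wing the base carries a curved detent rail, 46 to 58 mm from the axis, top at 62 mm. Collar: aluminium sleeve 76 mm across, 58 to 88 mm above the worktop.
- collar_lift (a joint): Collar pulled up, m: 0 home, 0.014 at the stop. Spring and weight hold it down with about 7 N at home, 11 N at the top. A tooth under each wing drops into notches at the ends of the detent rail: the collar turns only while raised more than 0.009 m; let go part-way round it stays up on the rail.
- collar_turn (a joint): Turn of the collar about the vertical, rad, counter-clockwise from above positive: 0 = locked (wand held), 1.047 = end stop, released. About 0.04 rad of play in each notch. Friction about 0.06 N m, no turning spring.
- wing_a (a point): Grip point of wing a (moves with the collar): mid-section of the bar, 79 mm from the axis, 83 mm above the worktop when home. The wings are two opposite radial bars, 13 mm wide, 16 mm high, ending 92 mm from the axis. Locked, wing a points 60 degrees counter-clockwise of the drive's +x seen from above; released, 120. Pinch either wing from above.
- wing_b (a point): Grip point of wing b, the same bar opposite wing a.
- wand: Loose steel wand, 205 mm long, 0.13-0.25 kg. Origin: bottom end, z towards the head. From it up: spigot 10 mm across to 30 mm; cross bar 32 (its x) x 10 mm to 52 mm; shaft 12 mm across; round head 27 mm across, 180 to 205 mm. Starts in the drive, origin 15 mm up, bar along the drive's x, held by plates over the bar until released. Comes straight up with 1 mm play, clear after 75 mm.
- pot: The empty utensil pot: loose round steel pot, 80 mm outside, 68 mm inside, 105 mm high, floor 6 mm thick, about 0.7 kg. Origin: centre of the underside, z up.
- full_pot: Bystander: a pot of the same kind filled with a spatula, ladle and turner that stand up to 240 mm high and within 55 mm of its axis. Origin: centre of the underside.
- bottle: Bystander: glass bottle 56 mm across, 200 mm high, beside one of the wings, so close that it stands in the way of a gripper there. Origin: centre of the underside.
- jar: Bystander: open glass jar 66 mm across, 62 mm high, beside the other wing. Origin: centre of the underside.
- canister: Bystander: closed amber storage jar 64 mm across, 160 mm high, standing between the drive and the pots. Origin: centre of the underside.
Things that resemble listed ones, but are neither listed nor needed, are in the scene too. Several things have the shape of the wand; the one meant has the colours described above.

How it is judged:
By the outcome, as a careful person would: the job done as asked, in the order asked, and still so for the second after the job is handed in, with the robot touching nothing.
It also fails if it takes over 64 s, if anything falls off the work surface, if the arm or the gripper's body presses on something with over 40 N, if the wrist force passes 120 N, or if a joint passes its speed limit or range.

## Robot

A 6-joint arm with a two-finger parallel gripper is mounted at the origin on the work surface. World frame = base frame: x ahead of the robot, y to its left, z up, the work surface at z = 0. Lengths are in mm, angles in rad, forces in N, time in s.
With the tool pointing down it reaches from about 400 to 925 mm from the base axis. Payload 12.5 kg.
Tool frame: the origin (TCP) lies between the finger pads; the fingertips stand 25 mm ahead of it and the grasp point (between the pads) lies 6 mm ahead of it; z points along the fingers, y is the line along which they close (so a half turn about z gives the same grasp; the last joint's range is limited). The gripper opens to 95 mm and grips with 3 to 60 N. Pads are 20 mm wide; open, the fingers measure 119 mm over their backs; the gripper's body (75 mm by 180 mm) begins 59 mm behind the grasp point.
Start: joints at [1.113, 0.491, 1.559, -0, 1.092, -0.106], TCP at [215.351, 586.744, 239.661] pointing down, gripper open.
Joint ranges: [-3.1, 3.1], [-0.84, 2.19], [0.05, 2.79], [-1.13, 4.28], [0.06, 2.93], [-2.69, 2.69]. Speed limits (rad/s): [2.22, 2.22, 2.79, 3.14, 3.14, 3.14].

## Interface

Orientations are given as [roll, pitch, yaw] about the fixed x, y, z axes, in that order (R = Rz(yaw) Ry(pitch) Rx(roll)).
In Python, from cell import state, read_camera, job_done, cut_out gives the robot as it stands. The module is installed in compiled form; this text tells all that it offers.
- The arm moves only by the tool jog_arm, never from a script. Its argument "motion" is a list of rows, each a list of 2 entries, a list of its own where there are three numbers: the shift along the tool's x, y, z in mm, then the turn about the tool's z in rad. A call has 1 to 5 rows; each row is the pose to reach, as a shift and turn from the pose commanded when the call began, along the tool's axes at that moment; what a row does not reach only later rows make up. A row lasts 1/10 s, in which the tool goes at most 50 mm and 8.59 degrees, less where a joint would pass 70% of its speed; a pose out of reach is approached as far as the arm can. A call with a gripper value outside its range is refused whole. "grip" is the closure, from 0 (fully open) to 1 (shut), set as the call begins (left out, the last holds). The fingers move at their own pace and stop on an object; the grip force is fixed at half the most. Time passes only in rows, so rows that repeat a pose let the fingers close. It gives the time, the measured TCP pose, the force, the opening and the grip force at its end, in the units of the state.
- state(): the state, without advancing time (a new reading comes with each control period).
- read_camera(name): name is "scene" or "top" or "wrist"; returns a dict with "img" (480x640x3 uint8, blue, green, red), "vertical_fov" (degrees; the focal length in pixels is half the picture's height over the tangent of half this angle, whatever the lens; pixels are square), "cx", "cy" (the principal point, pixels), "extrinsics" (4x4, takes a point from camera to world coordinates). Camera axes: x right, y up, looking along -z (the intrinsics and any distortion apply to the point x, -y, -z); pixel columns grow to the right and rows downward; lengths in mm; the calibration is good to about 2 mm. A picture is of the moment at which its call begins. There is no depth.
- job_done(): hands the job in; it is judged then, once.
Trained networks look in a picture, given as the dict that the camera call returned (one of the last four; its "shot" number tells which), for a name from the list of things; names that differ only in an ending like _2 or _b are one class to them, and where a whole thing is asked for, a point or a joint stands for the part that bears it (a point fixed in the world has none). Each returns a list of dicts, best first, with "p" (0 to 1); they miss things now and then, are a little off and sometimes report something else, mostly with a low value. They report only what shows in the picture. A call takes as long as a camera call. They do not tell look-alikes from the thing itself.
- cut_out(name, picture): "region" (480x640 bool, what is visible of it) and "box" ([left, top, right, bottom] in pixels, round what is visible of it).
The state is a dict: "t": time; "joints": joint angles; "qvel": joint speeds; "tau": joint torques, N m; "eef_pos": TCP position; "tcp_rot": TCP orientation; "ft_force": force on the tool from outside, world axes, zero at the start; "moment": the same for the moment, N m; "opening": opening from 0.0 (shut) to 1.0 (fully open); "grip_force": force on a finger pad.
Only numpy, scipy, OpenCV 4.12 (cv2) and the standard library are available. Lean on these libraries where they do the work, as an engineer would, in place of code of your own. Each camera call takes 0.05 s, during which the arm holds its last target. There are 200 camera calls.

## Working session

There is one attempt and no reset: what is moved stays moved. The work goes in short steps, Python scripts to look and compute and a tool call to move; the robot and the scene stay as the last step left them, time stands still between calls to the robot, and variables do not carry over. Pictures are saved under pics/ and viewed, at most 11 in all, crops included, and the job is handed in when it is done.

Besides the shell and the picture viewer there is one more tool, called after ">>>" in YAML: its name, and indented under it one key for each argument. jog_arm: Moves the arm, as the interface text tells. Its arguments: {"type":"object","properties":{"motion":{"type":"array"},"grip":{"type":"number"}},"required":["motion"]}

```bash
mkdir -p pics; python3 - <<'E'
from cell import *
import cv2,numpy as np
for n in("top","scene"):
    c=read_camera(n); cv2.imwrite(f"pics/{n}0.png",c["img"])
    print(n,c["vertical_fov"],c["cx"],c["cy"],np.round(c["extrinsics"],3).tolist(),[k for k in c])
    for o in("dock","wing_a","wand","pot","bottle","jar","canister"):
        print(o,[(round(d["p"],2),[int(x) for x in d["box"]]) for d in cut_out(o,c)])
print(state())
E
```

```text
top 45.13335771875427 319.0522875457492 244.316204978062 [[-0.004, 0.994, -0.109, 426.739], [-1.0, -0.006, -0.015, -25.034], [-0.015, 0.109, 0.994, 1216.695], [0.0, 0.0, 0.0, 1.0]] ['img', 'vertical_fov', 'cx', 'cy', 'extrinsics', 'shot']
dock [(0.64, [344, 209, 426, 302])]
wing_a [(0.91, [342, 227, 426, 279])]
wand [(0.84, [355, 161, 373, 197]), (0.57, [380, 239, 400, 256]), (0.52, [160, 187, 209, 233])]
pot [(0.62, [161, 187, 206, 234])]
bottle [(0.82, [440, 231, 479, 265]), (0.66, [340, 230, 425, 278])]
jar [(0.65, [296, 238, 333, 269])]
canister [(0.77, [230, 248, 272, 282])]
scene 48.58013607206788 323.182686652787 242.78510561269613 [[-0.45, -0.687, 0.57, 1138.78], [0.893, -0.356, 0.277, 270.616], [0.013, 0.633, 0.774, 902.23], [0.0, 0.0, 0.0, 1.0]] ['img', 'vertical_fov', 'cx', 'cy', 'extrinsics', 'shot']
dock [(0.61, [224, 192, 325, 292])]
wing_a [(0.97, [251, 196, 299, 255]), (0.43, [250, 194, 296, 254])]
wand [(0.82, [263, 169, 277, 225]), (0.65, [246, 233, 268, 305])]
pot [(0.75, [423, 312, 476, 379])]
bottle []
jar [(0.68, [317, 241, 351, 281])]
canister [(0.87, [381, 226, 418, 296]), (0.4, [316, 242, 348, 282])]
{'t': 0.8, 'joints': array([ 1.11340352e+00,  4.90851018e-01,  1.55888777e+00, -4.00881734e-06,
        1.09167823e+00, -1.05615745e-01]), 'qvel': array([ 0.00042717,  0.00030668, -0.00010529,  0.00070631, -0.00108397,
        0.00101522]), 'tau': array([ 9.47672597e-04, -6.12411690e+01, -2.58431089e+01,  6.93559600e-02,
        4.43748117e-02,  5.57464261e-05]), 'eef_pos': array([215.3535368 , 586.75201387, 239.69560609]), 'tcp_rot': array([3.14141837e+00, 2.20538476e-05, 2.78981744e+00]), 'ft_force': array([-0.14832939,  0.56031267,  0.50939138]), 'moment': array([-0.04298716,  0.00766926, -0.04650884]), 'grip_force': 0.0, 'opening': 1.000677116684873}
```

View pics/top0.png

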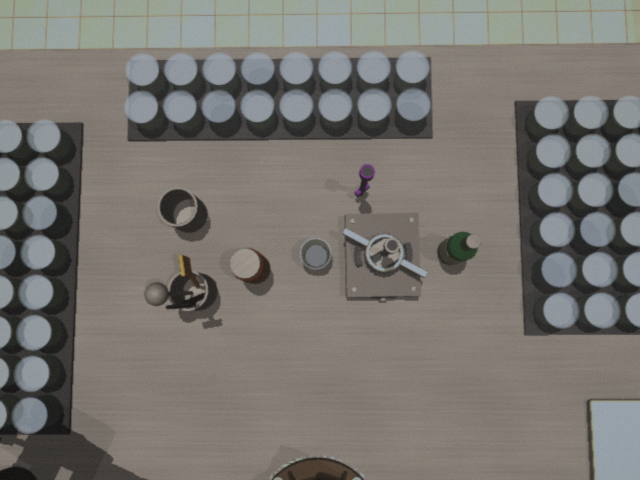

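View pics/scene0.png

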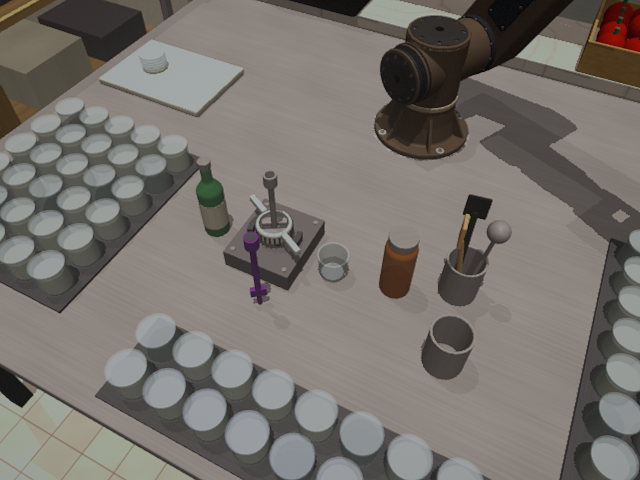

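The top view shows several candidates:
- A steel wand standing in the drive, head at about (393,245).
- A purple look-alike wand, head at about (367,172).
- The ladle or ball utensil at (156,293).

I choose the steel wand in the drive at (393,245). The empty pot is at (179,208). The wing on the jar side ends at (347,233), and the bottle-side wing ends at (425,274).

```bash
cat > h.py <<'E'
import numpy as np,cv2
from cell import *
def ray(c,u,v):
    f=240/np.tan(np.radians(c["vertical_fov"]/2)); E=c["extrinsics"]
    d=E[:3,:3]@np.array([(u-c["cx"])/f,-(v-c["cy"])/f,-1]); return E[:3,3],d
def atz(c,u,v,z):
    o,d=ray(c,u,v); return (o+d*(z-o[2])/d[2]).round(1)
def proj(c,p):
    f=240/np.tan(np.radians(c["vertical_fov"]/2)); E=c["extrinsics"]
    q=E[:3,:3].T@(np.asarray(p,float)-E[:3,3]); return np.array([c["cx"]+f*q[0]/-q[2],c["cy"]-f*q[1]/-q[2]])
E
python3 - <<'E'
from h import *
c=read_camera("top");s=read_camera("scene")
for n,u,v,z in[("wing1",347,233.5,83),("wing2",425,273.5,83),("collar",385,253,88),("headwand",393,244.5,220),("potrim",179,208,105),("purplehead",367,172,205),("purplefoot",361,196,0),("jar",316,253,62),("canister",249,263,160),("bottle",473,240,200),("fullpotrim",189,292,105),("ball",156,293,240)]:
    print(n,atz(c,u,v,z))
for n,u,v,z in[("purplehead",251,239,205),("purplefoot",258,303,0),("pot rim",450,334,105),("wandhead",270,175,220),("screw",0,0,0)]: print("S",n,atz(s,u,v,z))
a=cv2.resize(c["img"][150:320,290:490],None,fx=4,fy=3.5*4/3.5)[:600];cv2.imwrite("pics/c1.png",a)
E
```

```text
wing1 [572.2 -63.3  83. ]
wing2 [ 492.3 -215.3   83. ]
collar [ 532.5 -137.2   88. ]
headwand [ 534.9 -138.2  220. ]
potrim [621.6 265.6 105. ]
purplehead [666.9 -95.9 205. ]
purplefoot [663.4 -96.8   0. ]
jar [535.7  -1.5  62. ]
canister [508.7 119.8 160. ]
bottle [ 544.2 -281.6  200. ]
fullpotrim [457.6 242.6 105. ]
ball [452.4 266.1 240. ]
S purplehead [674.6 -91.2 205. ]
S purplefoot [673.8 -97.5   0. ]
S pot rim [631.9 268.3 105. ]
S wandhead [ 537.4 -133.2  220. ]
S screw [   22. -1527.     0.]
```

View pics/c1.png

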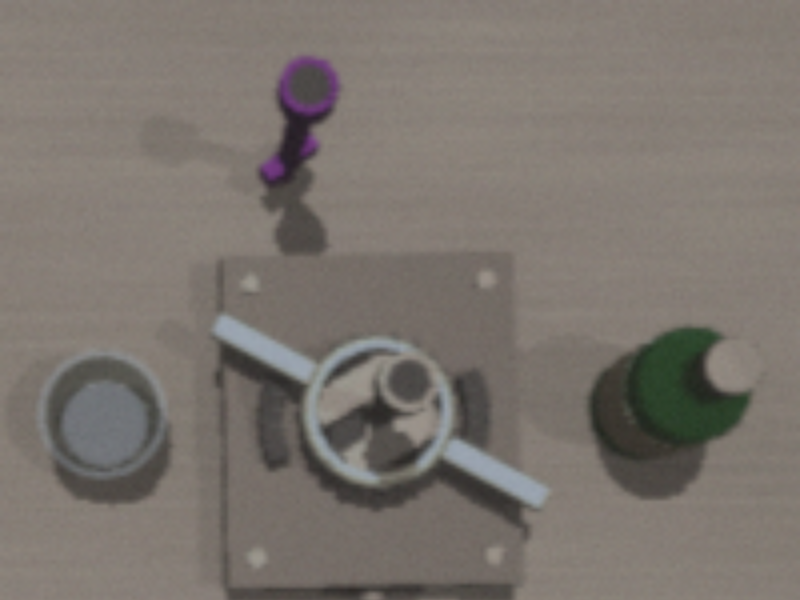

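The close crop confirms it: the steel wand's head is at about crop (408,380), inside the bright collar. The purple look-alike stands at crop (308,85), close enough to foul a square grip. I'll pinch the jar-side wing with the gripper yawed about 15° clockwise, a little inboard. First I go above it.

>>> jog_arm:
  motion:
    - [[0, 0, -50], 0]
    - [[-60, -50, -80], 0.2]
    - [[-559, -505, -80], 1.97]
    - [[-559, -505, -80], 1.97]
    - [[-559, -505, -80], 1.97]
  grip: 0.4

```text
t: 1.4
eef_pos: [308.6, 411.7, 310.4]
tcp_rot: [3.141, -0.0, 2.184]
ft_force: [0.4, -0.2, 0.0]
opening: 0.639
grip_force: 0.0
```

```bash
cat >> h.py <<'E'
def plan(x,y,z,yaw):
    s=state(); r=s["tcp_rot"]; w=r[2]; p=s["eef_pos"]; d=np.array([x,y,z])-p
    X=np.array([np.cos(w),np.sin(w)]);Y=np.array([np.sin(w),-np.cos(w)])
    t=(w-yaw+np.pi)%(2*np.pi)-np.pi
    print("t",round(s["t"],2),"pos",p.round(1),"yaw",round(w,3),"open",round(s["opening"],3),"F",s["ft_force"].round(1),"j6",s["joints"][5].round(2),"rp",r[:2].round(3))
    print("shift",np.round([d[:2]@X,d[:2]@Y,-d[2]],1),"turn",round(t,3))
E
python3 -c "
from h import *
plan(566,-79,320,.82)"
```

```text
t 1.4 pos [308.6 411.7 310.4] yaw 2.184 open 0.639 F [ 0.4 -0.2  0. ] j6 0.19 rp [ 3.141 -0.   ]
shift [-549.4  -72.    -9.6] turn 1.364
```

>>> jog_arm:
  motion:
    - [[-549, -72, -10], 1.36]
    - [[-549, -72, -10], 1.36]
    - [[-549, -72, -10], 1.36]
    - [[-549, -72, -10], 1.36]
    - [[-549, -72, -10], 1.36]

```text
t: 1.9
eef_pos: [426.1, 190.8, 315.0]
tcp_rot: [3.141, -0.0, 1.434]
ft_force: [0.8, -0.0, -0.3]
opening: 0.601
grip_force: 0.0
```

```bash
python3 -c "
from h import *
plan(566,-79,320,.82)"
```

```text
t 1.9 pos [426.1 190.8 315. ] yaw 1.434 open 0.601 F [ 0.8 -0.  -0.3] j6 0.42 rp [ 3.141 -0.   ]
shift [-248.2  175.5   -5. ] turn 0.614
```

>>> jog_arm:
  motion:
    - [[-243, 172, -1], 0.56]
    - [[-243, 172, -1], 0.56]
    - [[-243, 172, -1], 0.56]
    - [[-243, 172, -1], 0.56]
    - [[-243, 172, -1], 0.56]

```text
t: 2.4
eef_pos: [542.7, -30.6, 315.7]
tcp_rot: [3.141, -0.0, 0.876]
ft_force: [0.0, 0.3, -0.1]
opening: 0.599
grip_force: 0.0
```

>>> jog_arm:
  motion:
    - [[0, 0, 0], 0]
    - [[0, 0, 0], 0]

```text
t: 2.6
eef_pos: [542.0, -29.3, 315.1]
tcp_rot: [-3.141, 0.0, 0.878]
ft_force: [-0.9, -0.4, 0.4]
opening: 0.598
grip_force: 0.0
```

```bash
python3 -c "
from h import *
plan(566,-79,320,.82)
c=read_camera('wrist');cv2.imwrite('pics/w1.png',c['img'])
for o in('dock','wing_a','wand','jar'):
  print(o,[(round(d['p'],2),[int(x) for x in d['box']]) for d in cut_out(o,c)])
print(c['extrinsics'].round(2))
for p in [(535,-137,88),(566,-79,83),(572,-68,83)]:print(proj(c,p))
"
```

```text
t 2.6 pos [542.  -29.3 315.1] yaw 0.878 open 0.598 F [-0.9 -0.4  0.4] j6 0.52 rp [-3.141  0.   ]
shift [-22.9  50.2  -4.9] turn 0.058
dock [(0.9, [285, 183, 454, 348]), (0.62, [336, 209, 408, 335])]
wing_a [(0.93, [341, 209, 406, 332]), (0.54, [336, 209, 406, 336])]
wand [(0.67, [426, 174, 526, 223]), (0.57, [362, 275, 387, 346])]
jar [(0.77, [270, 166, 329, 215])]
[[ 7.7000e-01  6.1000e-01  1.9000e-01  5.9573e+02]
 [-6.4000e-01  7.3000e-01  2.3000e-01  3.4920e+01]
 [-0.0000e+00 -3.0000e-01  9.5000e-01  4.6066e+02]
 [ 0.0000e+00  0.0000e+00  0.0000e+00  1.0000e+00]]
[374.96105523 285.84365183]
[365.31079266 232.22355378]
[363.58228685 221.74339244]
```

View pics/w1.png

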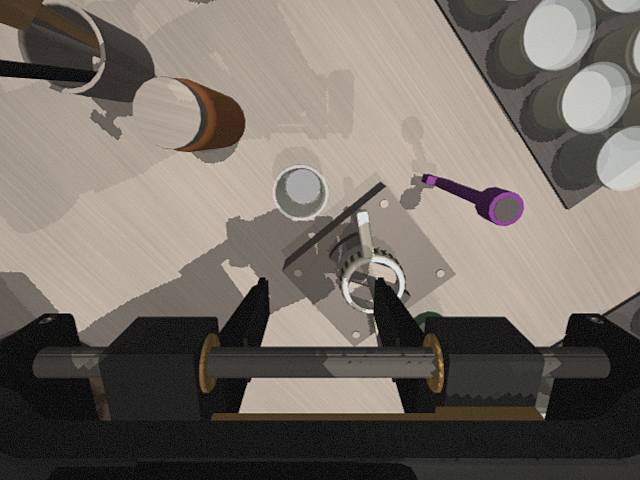

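The wrist view shows the wing bar from (363,212) to (368,250), the collar ring centred at about (373,281), the jar at (300,192), and the purple look-alike's head at (506,207) with its foot at (428,180).

```bash
python3 -c "
from h import *
c=read_camera('wrist')
for n,u,v,z in[('collar',373.5,280.5,88),('tip',363,212,91),('bar',365.5,232,91),('bar2',368,250,91),('purp',506.5,207,205),('pfoot',428,180,40),('jar',300,192,62)]: print(n,atz(c,u,v,z))
plan(567,-77,230,.82)
"
```

```text
collar [ 538.  -128.9   88. ]
tip [578.7 -54.9  91. ]
bar [567.  -74.8  91. ]
bar2 [556.3 -93.5  91. ]
purp [669.8 -92.7 205. ]
pfoot [661.5 -86.3  40. ]
jar [535.4   3.5  62. ]
t 2.9 pos [541.8 -27.4 315.8] yaw 0.881 open 0.602 F [-0.1 -0.4 -0.3] j6 0.52 rp [ 3.141 -0.   ]
shift [-22.2  51.   85.8] turn 0.061
```

>>> jog_arm:
  motion:
    - [[-22, 51, 0], 0.06]
    - [[-22, 51, 50], 0.06]
    - [[-22, 51, 125], 0.06]
    - [[-22, 51, 125], 0.06]
    - [[-22, 51, 125], 0.06]

```text
t: 3.4
eef_pos: [566.0, -77.0, 187.5]
tcp_rot: [-3.136, 0.003, 0.821]
ft_force: [-0.4, -0.0, 0.5]
opening: 0.601
grip_force: 0.0
```

```bash
python3 -c "
from h import *
plan(566.5,-77,92,.82)
c=read_camera('wrist');cv2.imwrite('pics/w2.png',c['img'])
print(proj(c,(535,-135,88)),proj(c,(579,-54,91)),proj(c,(669,-94,205)))
"
```

```text
t 3.4 pos [566.  -77.  187.5] yaw 0.821 open 0.601 F [-0.4 -0.   0.5] j6 0.5 rp [-3.136e+00  3.000e-03]
shift [ 0.4  0.4 95.5] turn 0.001
[342.57986261 324.8802019 ] [313.06722858 218.03779816] [551.60771596 206.14380419]
```

View pics/w2.png

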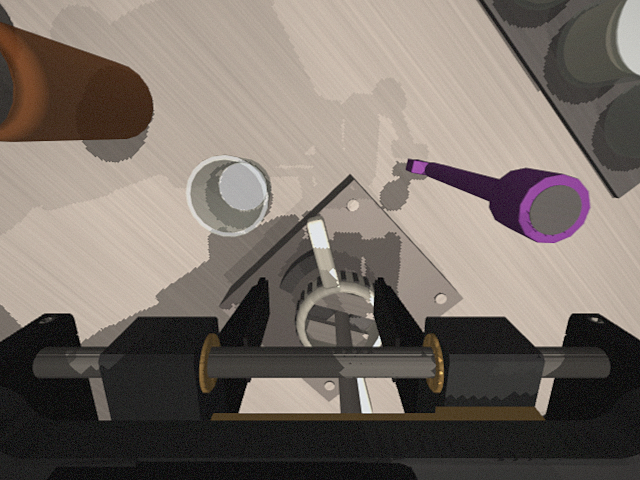

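The view matches the predictions to within about 3 px: wing tip (316,218), collar ring near (340,318), purple head (556,208). I descend now.

>>> jog_arm:
  motion:
    - [[0, 0, 25], 0]
    - [[0, 0, 40], 0]
    - [[0, 0, 55], 0]
    - [[0, 0, 65], 0]

```text
t: 3.85
eef_pos: [568.2, -77.7, 126.8]
tcp_rot: [3.139, -0.001, 0.82]
ft_force: [0.4, 0.4, 0.3]
opening: 0.598
grip_force: 0.0
```

>>> jog_arm:
  motion:
    - [[0, 0, 20], 0]
    - [[0, 0, 30], 0]
    - [[0, 0, 30], 0]

```text
t: 4.15
eef_pos: [567.4, -77.8, 95.3]
tcp_rot: [-3.141, 0.0, 0.82]
ft_force: [-0.9, 0.0, 0.8]
opening: 0.599
grip_force: 0.0
```

>>> jog_arm:
  motion:
    - [[0, 0, 0], 0]
    - [[0, 0, 0], 0]
    - [[0, 0, 0], 0]
    - [[0, 0, 0], 0]
    - [[0, 0, 0], 0]
  grip: 1.0

```text
t: 4.65
eef_pos: [567.4, -77.9, 95.7]
tcp_rot: [3.141, -0.0, 0.82]
ft_force: [-0.6, 0.2, -0.2]
opening: 0.237
grip_force: 0.0
```

```bash
python3 -c "
from h import *
plan(566.5,-77,92,.82);print(state()['moment'],state()['grip_force'])
"
```

```text
t 4.65 pos [567.4 -77.9  95.7] yaw 0.82 open 0.237 F [-0.6  0.2 -0.2] j6 0.5 rp [ 3.141 -0.   ]
shift [ 0.1 -1.3  3.7] turn -0.0
[-0.00848409  0.14457854  0.0021051 ] 0.0
```

>>> jog_arm:
  motion:
    - [[0, 0, 3], 0]
    - [[0, 0, 3], 0]
    - [[0, 0, 3], 0]
    - [[0, 0, 3], 0]

```text
t: 5.05
eef_pos: [567.1, -77.5, 93.8]
tcp_rot: [3.141, -0.0, 0.821]
ft_force: [-6.9, 3.9, 19.2]
opening: 0.173
grip_force: 29.9
```

```bash
python3 -c "
from h import *
plan(566.5,-77,92,.82);print(state()['moment'],state()['grip_force'])
"
```

```text
t 5.05 pos [567.1 -77.5  93.8] yaw 0.821 open 0.173 F [-6.9  3.9 19.2] j6 0.5 rp [ 3.141 -0.   ]
shift [-0.  -0.8  1.8] turn 0.001
[0.63202961 1.20114837 0.67536223] 29.940290618687868
```

>>> jog_arm:
  motion:
    - [[0, 0, -4], 0]
    - [[0, 0, -8], 0]
    - [[0, 0, -11], 0]
    - [[0, 0, -14], 0]
    - [[0, 0, -14], 0]

```text
t: 5.55
eef_pos: [566.8, -77.8, 106.2]
tcp_rot: [-3.14, 0.001, 0.82]
ft_force: [-2.3, 0.8, -10.1]
opening: 0.178
grip_force: 30.0
```

```bash
python3 -c "
from h import *
plan(566.5,-77,92,.82);print(state()['moment'],state()['grip_force'])
"
```

```text
t 5.55 pos [566.8 -77.8 106.2] yaw 0.82 open 0.178 F [ -2.3   0.8 -10.1] j6 0.5 rp [-3.14e+00  1.00e-03]
shift [ 0.3 -0.7 14.2] turn -0.0
[0.22627718 0.49390424 0.61539315] 30.009924061596394
```

```bash
cat >turn.py <<'E'
from h import *
A=np.array([535,-135.]);r=65.4;a0=60.9;w0=47.0
st=[(0,0)]
a,e=0,0
for i in range(15):
    a+=4.07; e=min(14,e+2); st.append((a,a+e))
P=[(A+r*np.array([np.cos(np.radians(a0+a)),np.sin(np.radians(a0+a))]),np.radians(w0+t)) for a,t in st]
for k in(0,5,10):
    p0,w=P[k];X=np.array([np.cos(w),np.sin(w)]);Y=np.array([np.sin(w),-np.cos(w)])
    print([[[round(float((p-p0)@X),1),round(float((p-p0)@Y),1),0],round(float(w-v),3)] for p,v in P[k+1:k+6]])
print(P[-1])
E
python3 turn.py
```

```text
[[[-1.3, -4.5, 0], -0.106], [[-2.9, -8.8, 0], -0.212], [[-4.8, -13.1, 0], -0.318], [[-6.9, -17.2, 0], -0.424], [[-9.4, -21.1, 0], -0.53]]
[[[-0.5, -4.6, 0], -0.106], [[-1.3, -9.2, 0], -0.212], [[-2.4, -13.7, 0], -0.283], [[-3.9, -18.1, 0], -0.354], [[-5.6, -22.4, 0], -0.425]]
[[[-0.2, -4.6, 0], -0.071], [[-0.6, -9.3, 0], -0.142], [[-1.5, -13.8, 0], -0.213], [[-2.6, -18.3, 0], -0.284], [[-4.0, -22.8, 0], -0.355]]
(array([500.39169334, -79.50743194]), np.float64(2.1301743520590795))
```

>>> jog_arm:
  motion:
    - [[-1.3, -4.5, -1], -0.106]
    - [[-2.9, -8.8, -1], -0.212]
    - [[-4.8, -13.1, -1], -0.318]
    - [[-6.9, -17.2, -1], -0.424]
    - [[-9.4, -21.1, -1], -0.53]

```text
t: 6.05
eef_pos: [546.8, -71.2, 107.7]
tcp_rot: [3.138, 0.0, 1.354]
ft_force: [3.5, -5.6, -9.8]
opening: 0.136
grip_force: 29.7
```

>>> jog_arm:
  motion:
    - [[-0.5, -4.6, 0], -0.106]
    - [[-1.3, -9.2, 0], -0.212]
    - [[-2.4, -13.7, 0], -0.283]
    - [[-3.9, -18.1, 0], -0.354]
    - [[-5.6, -22.4, 0], -0.425]

```text
t: 6.55
eef_pos: [521.8, -71.4, 107.1]
tcp_rot: [-3.141, -0.0, 1.776]
ft_force: [-3.4, -4.9, -10.6]
opening: 0.135
grip_force: 30.1
```

```bash
python3 -c "
from h import *
plan(500.4,-79.5,107,2.13);print(state()['moment'],state()['grip_force'])
"
```

```text
t 6.55 pos [521.8 -71.4 107.1] yaw 1.776 open 0.135 F [ -3.4  -4.9 -10.6] j6 -0.47 rp [-3.141 -0.   ]
shift [ -3.6 -22.6   0.1] turn -0.354
[-0.88598558  0.65036249 -0.3189197 ] 30.06242662668228
```

>>> jog_arm:
  motion:
    - [[-0.2, -4.6, 0], -0.071]
    - [[-0.6, -9.3, 0], -0.142]
    - [[-1.5, -13.8, 0], -0.213]
    - [[-2.6, -18.3, 0], -0.284]
    - [[-4.0, -22.8, 0], -0.355]

```text
t: 7.05
eef_pos: [500.7, -79.8, 107.2]
tcp_rot: [3.141, -0.0, 2.13]
ft_force: [12.0, 9.4, -11.0]
opening: 0.133
grip_force: 30.3
```

>>> jog_arm:
  motion:
    - [[-0.2, -2.0, 0], -0.03]
    - [[-0.3, -4.0, 0], -0.05]

```text
t: 7.25
eef_pos: [500.4, -80.8, 108.0]
tcp_rot: [3.135, 0.002, 2.177]
ft_force: [19.9, 26.1, -11.6]
opening: 0.144
grip_force: 30.2
```

```bash
python3 -c "
from h import *
plan(500.4,-79.5,107,2.13);print(state()['moment'],state()['grip_force'])
p=state()['eef_pos'];print(np.degrees(np.arctan2(p[1]+135,p[0]-535)))
"
```

```text
t 7.25 pos [500.4 -80.8 108. ] yaw 2.177 open 0.144 F [ 19.9  26.1 -11.6] j6 -0.9 rp [3.135e+00 2.000e-03]
shift [1.1 0.7 1. ] turn 0.047
[ 4.5196514  -3.3555711  -0.48001827] 30.216547947493382
122.55815483930705
```

>>> jog_arm:
  motion:
    - [[0.2, 3.0, 0], 0.03]
    - [[0.2, 3.8, 3], 0.045]
    - [[0.2, 3.8, 7], 0.045]
    - [[0.2, 3.8, 11], 0.045]
    - [[0.2, 3.8, 14], 0.045]

```text
t: 7.75
eef_pos: [501.2, -79.6, 93.7]
tcp_rot: [3.14, 0.001, 2.134]
ft_force: [-4.4, 9.4, 36.5]
opening: 0.138
grip_force: 29.8
```

>>> jog_arm:
  motion:
    - [[0, 0, 0], 0]
    - [[0, 0, 0], 0]

```text
t: 7.95
eef_pos: [501.2, -79.7, 94.3]
tcp_rot: [3.14, 0.001, 2.135]
ft_force: [-0.4, 1.6, 5.2]
opening: 0.138
grip_force: 29.8
```

```bash
python3 -c "
from h import *
plan(500.4,-79.5,107,2.13);print(state()['moment'],state()['grip_force'])
"
```

```text
t 7.95 pos [501.2 -79.7  94.3] yaw 2.135 open 0.138 F [-0.4  1.6  5.2] j6 -0.85 rp [3.14e+00 1.00e-03]
shift [  0.6  -0.6 -12.7] turn 0.005
[ 0.272643   -0.16297336 -0.31717719] 29.78722393512726
```

>>> jog_arm:
  motion:
    - [[0, 0, 0], 0]
    - [[0, 0, 0], 0]
    - [[0, 0, 0], 0]
    - [[0, 0, -40], 0]
    - [[0, 0, -80], 0]
  grip: 0.5

```text
t: 8.45
eef_pos: [500.1, -79.5, 173.7]
tcp_rot: [-3.14, -0.002, 2.135]
ft_force: [0.7, 0.4, -0.6]
opening: 0.476
grip_force: 0.0
```

>>> jog_arm:
  motion:
    - [[0, 0, -50], 0]
    - [[0, 0, -100], 0]
    - [[0, 0, -130], 0]
    - [[0, 0, -130], 0]

```text
t: 8.85
eef_pos: [501.6, -79.8, 307.5]
tcp_rot: [3.137, 0.005, 2.135]
ft_force: [-0.1, -0.5, -0.8]
opening: 0.497
grip_force: 0.0
```

```bash
python3 -c "
from h import *
plan(536,-135,310,1.5)
c=read_camera('wrist');t=read_camera('top');
cv2.imwrite('pics/w3.png',np.hstack([cv2.resize(c['img'],(400,300)),cv2.resize(t['img'][150:320,290:490],(400,340))[:300]]))
s=read_camera('scene');a=s['img'][140:320,200:400]
cv2.imwrite('pics/w3.png',np.vstack([cv2.resize(c['img'],(400,300)),cv2.resize(t['img'][170:310,320:500],(400,300))]))
b=cv2.imread('pics/w3.png');b=np.hstack([b,cv2.resize(a,(400,600),interpolation=cv2.INTER_AREA)]) ;cv2.imwrite('pics/w3.png',b)
"
```

```text
t 8.85 pos [501.6 -79.8 307.5] yaw 2.135 open 0.497 F [-0.1 -0.5 -0.8] j6 -0.85 rp [3.137 0.005]
shift [-65.1  -0.5  -2.5] turn 0.635
```

View pics/w3.png

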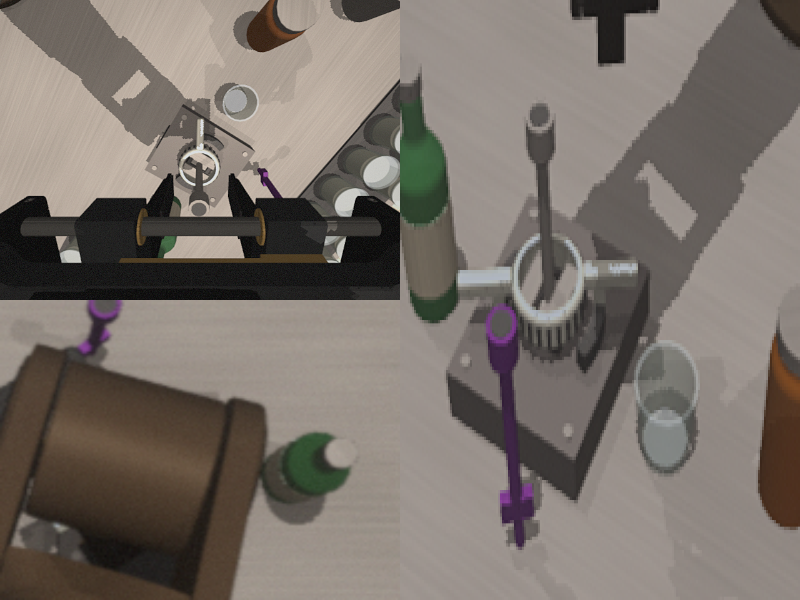

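The scene crop (right) shows the wings turned to the released position, with the wing ends at crop (458,283) and (637,268). The collar sits low, the wand is upright (head at crop (540,115)) and the bottle and jar are undisturbed.

```bash
python3 -c "
from h import *
c=read_camera('wrist')
print(atz(c,318,333,220), atz(c,318,270,88))
for n in('wand',):print([(round(d['p'],2),[int(x) for x in d['box']]) for d in cut_out(n,c)])
plan(536,-135,181,2.135)
"
```

```text
[ 529.  -131.3  220. ] [ 528.9 -133.7   88. ]
[(0.89, [416, 273, 450, 313]), (0.85, [302, 259, 336, 346])]
t 9.1 pos [500.3 -79.5 302.1] yaw 2.135 open 0.5 F [-0.7  0.7 -0.5] j6 -0.85 rp [-3.14e+00 -2.00e-03]
shift [-66.1   0.5 121.1] turn -0.0
```

>>> jog_arm:
  motion:
    - [[-40, 0, 0], 0]
    - [[-64.5, -0.5, 0], 0]
    - [[-64.5, -0.5, 30], 0]
    - [[-64.5, -0.5, 60], 0]
    - [[-64.5, -0.5, 60], 0]
  grip: 0.2

```text
t: 9.6
eef_pos: [533.1, -133.9, 239.1]
tcp_rot: [-3.137, -0.007, 2.134]
ft_force: [-0.1, -0.2, 0.5]
opening: 0.788
grip_force: 0.0
```

>>> jog_arm:
  motion:
    - [[0, 0, 30], 0]
    - [[0, 0, 55], 0]
    - [[0, 0, 62], 0]
    - [[0, 0, 62], 0]

```text
t: 10.0
eef_pos: [534.8, -134.2, 181.4]
tcp_rot: [-3.141, -0.001, 2.135]
ft_force: [-0.3, 0.1, 0.8]
opening: 0.801
grip_force: 0.0
```

```bash
python3 -c "
from h import *
plan(534,-135,181,2.135)
c=read_camera('wrist');cv2.imwrite('pics/w4.png',c['img'])
"
```

```text
t 10.0 pos [ 534.8 -134.2  181.4] yaw 2.135 open 0.801 F [-0.3  0.1  0.8] j6 -0.93 rp [-3.141e+00 -1.000e-03]
shift [-0.2 -1.1  0.4] turn -0.0
```

View pics/w4.png

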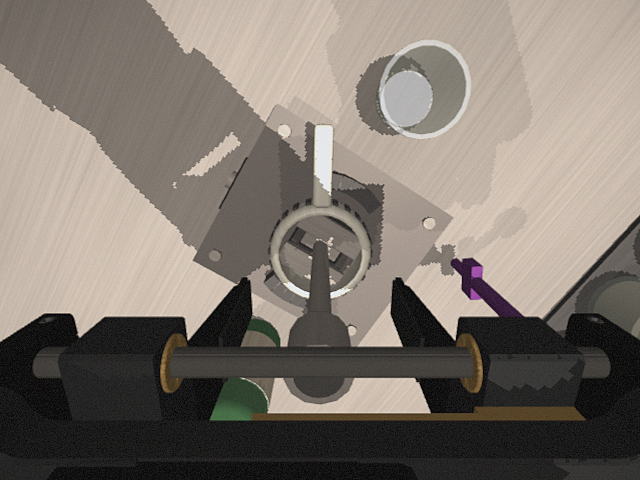

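The shaft at column 319 is centred between the fingers (250 to 396). I close on it.

>>> jog_arm:
  motion:
    - [[0, 0, 0], 0]
    - [[0, 0, 0], 0]
    - [[0, 0, 0], 0]
    - [[0, 0, 0], 0]
    - [[0, 0, 0], 0]
  grip: 1.0

```text
t: 10.55
eef_pos: [534.8, -134.3, 181.7]
tcp_rot: [3.141, 0.0, 2.135]
ft_force: [0.0, -0.6, 0.3]
opening: 0.436
grip_force: 0.0
```

>>> jog_arm:
  motion:
    - [[0, 0, 0], 0]
    - [[0, 0, 0], 0]
    - [[0, 0, 0], 0]
    - [[0, 0, 0], 0]
    - [[0, 0, -5], 0]

```text
t: 11.05
eef_pos: [534.3, -134.2, 185.9]
tcp_rot: [-3.141, -0.001, 2.135]
ft_force: [0.1, -0.8, -1.8]
opening: 0.278
grip_force: 30.0
```

```bash
python3 -c "
from h import *
plan(534,-135,181,2.135)
print(state()['moment'])
"
```

```text
t 11.05 pos [ 534.3 -134.2  185.9] yaw 2.135 open 0.278 F [ 0.1 -0.8 -1.8] j6 -0.93 rp [-3.141e+00 -1.000e-03]
shift [-0.5 -0.7  4.9] turn -0.0
[-0.05117251  0.02291177 -0.00865755]
```

The opening (26 mm) shows the pads' upper edge caught the head, not the shaft. I set the wand back and regrip squarely on the head.

>>> jog_arm:
  motion:
    - [[0, 0, 3], 0]
    - [[0, 0, 5], 0]
    - [[0, 0, 5], 0]

```text
t: 11.35
eef_pos: [534.9, -134.3, 181.4]
tcp_rot: [3.141, 0.0, 2.135]
ft_force: [0.7, 0.1, 1.6]
opening: 0.276
grip_force: 30.0
```

>>> jog_arm:
  motion:
    - [[0, 0, 0], 0]
    - [[0, 0, 0], 0]
    - [[0, 0, -10], 0]
    - [[0, 0, -31], 0]
    - [[0, 0, -31], 0]
  grip: 0.55

```text
t: 11.85
eef_pos: [535.6, -134.6, 215.1]
tcp_rot: [3.139, 0.003, 2.135]
ft_force: [-0.6, -0.5, -0.4]
opening: 0.45
grip_force: 0.0
```

>>> jog_arm:
  motion:
    - [[0, 0, 0], 0]
    - [[0, 0, 0], 0]
    - [[0, 0, 0], 0]
    - [[0, 0, 0], 0]
    - [[0, 0, 0], 0]
  grip: 1.0

```text
t: 12.35
eef_pos: [534.5, -134.2, 211.9]
tcp_rot: [-3.141, -0.001, 2.135]
ft_force: [0.5, 0.2, -3.0]
opening: 0.277
grip_force: 30.0
```

```bash
python3 -c "
from h import *
plan(534,-135,212,2.135)
print(state()['moment'],state()['grip_force'])
"
```

```text
t 12.35 pos [ 534.5 -134.2  211.9] yaw 2.135 open 0.277 F [ 0.5  0.2 -3. ] j6 -0.93 rp [-3.141e+00 -1.000e-03]
shift [-0.4 -0.9 -0.1] turn -0.0
[-0.04188834 -0.02814525 -0.03326799] 29.999570127765764
```

>>> jog_arm:
  motion:
    - [[0, 0, -15], 0]
    - [[0, 0, -40], 0]
    - [[0, 0, -70], 0]
    - [[0, 0, -100], 0]
    - [[0, 0, -130], 0]

```text
t: 12.85
eef_pos: [534.5, -134.2, 343.4]
tcp_rot: [-3.141, -0.001, 2.135]
ft_force: [-0.3, 0.1, -1.2]
opening: 0.278
grip_force: 30.0
```

>>> jog_arm:
  motion:
    - [[0, 0, -30], 0]
    - [[0, 0, -50], 0]
    - [[0, 0, -50], 0]

```text
t: 13.15
eef_pos: [535.2, -134.5, 394.7]
tcp_rot: [3.139, 0.003, 2.135]
ft_force: [-0.8, 0.6, -1.8]
opening: 0.28
grip_force: 30.0
```

```bash
python3 -c "
from h import *
plan(625,266,390,np.pi)
s=read_camera('scene');t=read_camera('top')
for n in('wand','pot'):print(n,[(round(d['p'],2),[int(x) for x in d['box']]) for d in cut_out(n,s)],[(round(d['p'],2),[int(x) for x in d['box']]) for d in cut_out(n,t)])
cv2.imwrite('pics/s5.png',np.hstack([cv2.resize(s['img'][20:400,200:520],(400,475)),cv2.resize(t['img'][150:350,130:330],(400,475),interpolation=cv2.INTER_CUBIC)]))
"
```

```text
t 13.15 pos [ 535.2 -134.5  394.7] yaw 2.135 open 0.28 F [-0.8  0.6 -1.8] j6 -0.93 rp [3.139e+00 3.000e-03]
shift [290.4 290.    4.7] turn -1.007
wand [(0.85, [240, 233, 266, 304]), (0.59, [263, 114, 276, 181])] []
pot [(0.85, [424, 317, 475, 379])] [(0.81, [159, 189, 207, 233]), (0.69, [146, 257, 219, 310])]
```

View pics/s5.png

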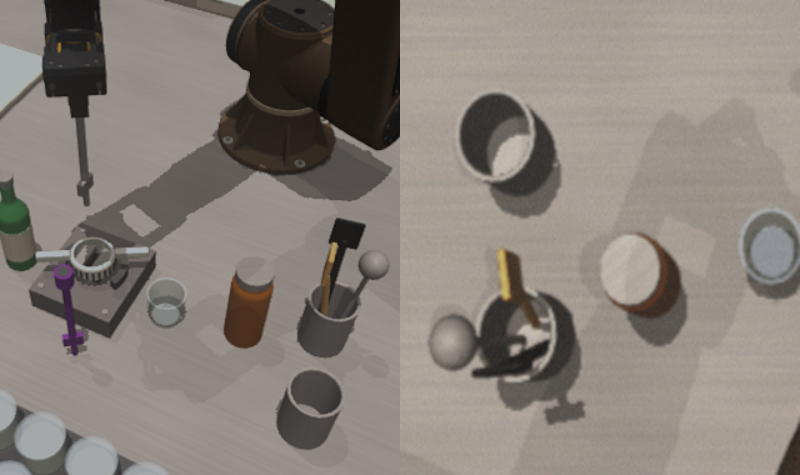

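The left crop shows the wand hanging straight and clear of the drive, foot at about (86,203). The empty pot's rim is centred at crop (310,394) in the scene view and (496,138) in the top crop. I go above the pot.

>>> jog_arm:
  motion:
    - [[30, 30, 0], -0.1]
    - [[289, 291, 2], -1.0]
    - [[289, 291, 2], -1.0]
    - [[289, 291, 2], -1.0]
    - [[289, 291, 2], -1.0]

```text
t: 13.95
eef_pos: [588.8, 104.0, 390.6]
tcp_rot: [-3.141, -0.001, 2.841]
ft_force: [0.8, -0.8, -1.3]
opening: 0.277
grip_force: 30.0
```

```bash
python3 -c "
from h import *
plan(624,267,390,np.pi)"
```

```text
t 13.95 pos [588.8 104.  390.6] yaw 2.841 open 0.277 F [ 0.8 -0.8 -1.3] j6 -1.21 rp [-3.141e+00 -1.000e-03]
shift [ 14.7 166.1   0.6] turn -0.301
```

>>> jog_arm:
  motion:
    - [[15, 166, 0], -0.3]
    - [[15, 166, 0], -0.3]
    - [[15, 166, 0], -0.3]
    - [[15, 166, 0], -0.3]
    - [[15, 166, 0], -0.3]

```text
t: 14.45
eef_pos: [624.5, 267.1, 389.6]
tcp_rot: [-3.141, -0.002, 3.138]
ft_force: [-0.8, 0.8, -1.4]
opening: 0.278
grip_force: 30.0
```

>>> jog_arm:
  motion:
    - [[0, 0, 40], 0]
    - [[0, 0, 60], 0]
    - [[0, 0, 60], 0]

```text
t: 14.75
eef_pos: [623.8, 263.1, 328.2]
tcp_rot: [-3.14, -0.005, 3.133]
ft_force: [0.0, -0.6, -0.4]
opening: 0.273
grip_force: 30.0
```

```bash
python3 -c "
from h import *
plan(624,267,330,np.pi)
c=read_camera('wrist');s=read_camera('scene')
a=cv2.resize(c['img'],(533,400));b=cv2.resize(s['img'][180:400,350:500],(267,400))
cv2.imwrite('pics/w6.png',np.hstack([a,b]))
print(proj(c,(624,267,105)),proj(c,(624+34,267,105)),proj(s,(624,267,105)),proj(s,(*state()['eef_pos'][:2],133)))
"
```

```text
t 14.75 pos [623.8 263.1 328.2] yaw 3.133 open 0.273 F [ 0.  -0.6 -0.4] j6 -1.26 rp [-3.14  -0.005]
shift [-0.2  3.9 -1.8] turn -0.008
[325.85849559 217.13938759] [326.00984851 246.63305799] [450.73434017 330.07743015] [452.05603346 321.23339658]
```

View pics/w6.png

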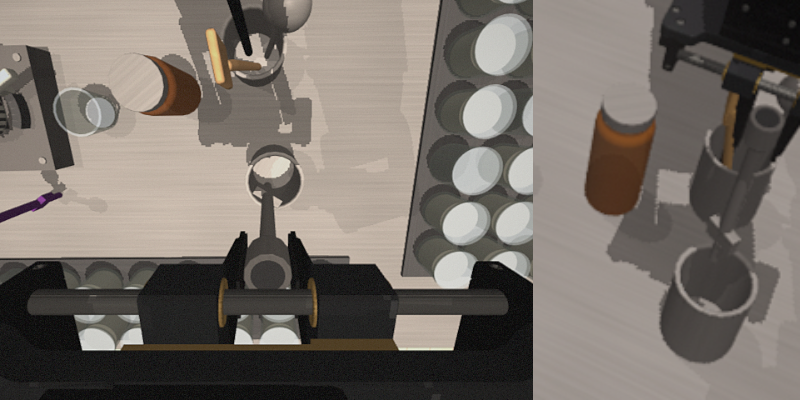

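In the wrist view (left) the pot rim is centred at full-size pixel (329,217), about 3 px right of prediction. In the scene crop the foot is over the opening at about (714,252). I correct by 4 mm and lower.

>>> jog_arm:
  motion:
    - [[0, 1.5, 0], 0]
    - [[0, 1.5, 15], 0]
    - [[0, 1.5, 30], 0]
    - [[0, 1.5, 50], 0]
    - [[0, 1.5, 65], 0]

```text
t: 15.35
eef_pos: [624.8, 266.2, 266.9]
tcp_rot: [3.141, 0.002, 3.135]
ft_force: [1.5, 0.3, -0.9]
opening: 0.275
grip_force: 30.0
```

```bash
python3 -c "
from h import *
plan(624,268.5,203,np.pi)
s=read_camera('scene')
cv2.imwrite('pics/w7.png',cv2.resize(s['img'][200:400,370:520],(450,600),interpolation=cv2.INTER_CUBIC))
"
```

```text
t 15.35 pos [624.8 266.2 266.9] yaw 3.135 open 0.275 F [ 1.5  0.3 -0.9] j6 -1.26 rp [3.141e+00 2.000e-03]
shift [ 0.8  2.3 63.9] turn -0.007
```

View pics/w7.png

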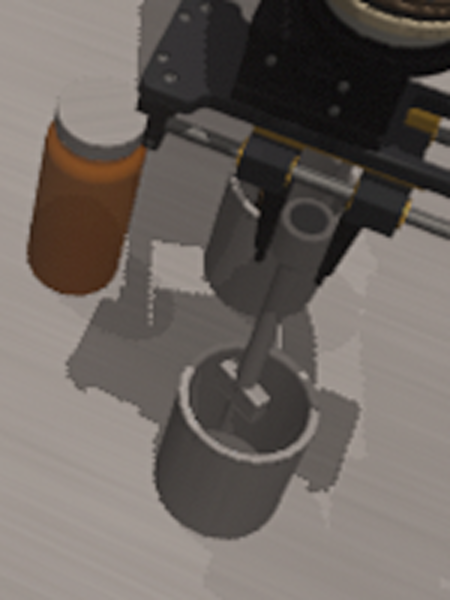

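The cross bar at (245,385) is inside the rim (centre about (250,403)). I nudge a few mm in +x and lower to the floor.

>>> jog_arm:
  motion:
    - [[-3, 1, 15], 0]
    - [[-3, 1, 30], 0]
    - [[-3, 1, 45], 0]
    - [[-3, 1, 54], 0]
    - [[-3, 1, 58], 0]

```text
t: 15.9
eef_pos: [627.8, 267.3, 208.0]
tcp_rot: [3.142, -0.0, 3.135]
ft_force: [0.0, 0.9, -1.1]
opening: 0.278
grip_force: 30.0
```

>>> jog_arm:
  motion:
    - [[0, 0, 2], 0]
    - [[0, 0, 4], 0]
    - [[0, 0, 4], 0]

```text
t: 16.2
eef_pos: [627.7, 267.3, 204.7]
tcp_rot: [3.141, 0.001, 3.135]
ft_force: [0.3, 0.8, -1.7]
opening: 0.273
grip_force: 30.0
```

>>> jog_arm:
  motion:
    - [[0, 0, 1], 0]
    - [[0, 0, 2], 0]
    - [[0, 0, 2], 0]

```text
t: 16.5
eef_pos: [627.8, 267.4, 203.0]
tcp_rot: [3.141, 0.001, 3.135]
ft_force: [0.1, -0.3, 2.6]
opening: 0.278
grip_force: 30.0
```

>>> jog_arm:
  motion:
    - [[0, 0, 1], 0]
    - [[0, 0, 1.5], 0]
    - [[0, 0, 1.5], 0]

```text
t: 16.8
eef_pos: [628.3, 267.5, 202.8]
tcp_rot: [3.141, 0.003, 3.135]
ft_force: [-0.8, -0.6, 10.2]
opening: 0.273
grip_force: 30.0
```

The foot is on the floor with 10 N of contact. I relieve it and release.

>>> jog_arm:
  motion:
    - [[0, 0, -1], 0]
    - [[0, 0, -1], 0]
    - [[0, 0, -1], 0]
    - [[0, 0, -1], 0]
    - [[0, 0, -1], 0]
  grip: 0.35

```text
t: 17.3
eef_pos: [627.5, 267.3, 201.7]
tcp_rot: [-3.142, -0.0, 3.135]
ft_force: [-0.5, 0.5, -0.0]
opening: 0.622
grip_force: 0.0
```

>>> jog_arm:
  motion:
    - [[0, 0, 0], 0]
    - [[0, 0, 0], 0]
    - [[0, 0, -20], 0]
    - [[0, 0, -50], 0]
    - [[0, 0, -90], 0]
  grip: 0.1

```text
t: 17.8
eef_pos: [627.1, 267.1, 291.4]
tcp_rot: [-3.141, -0.003, 3.135]
ft_force: [0.7, -0.4, 0.0]
opening: 0.899
grip_force: 0.0
```

>>> jog_arm:
  motion:
    - [[0, 0, -50], 0]
    - [[0, 0, -80], 0]
    - [[0, 0, -80], 0]
    - [[0, 0, -80], 0]

```text
t: 18.2
eef_pos: [627.4, 267.2, 371.9]
tcp_rot: [3.141, 0.0, 3.135]
ft_force: [0.1, -0.9, -0.8]
opening: 0.899
grip_force: 0.0
```

```bash
python3 -c "
from h import *
plan(628,267,370,np.pi)
s=read_camera('scene');cv2.imwrite('pics/f.png',s['img'])
"
```

```text
t 18.2 pos [627.4 267.2 371.9] yaw 3.135 open 0.899 F [ 0.1 -0.9 -0.8] j6 -1.26 rp [3.141 0.   ]
shift [-0.6 -0.2  1.9] turn -0.007
```

View pics/f.png

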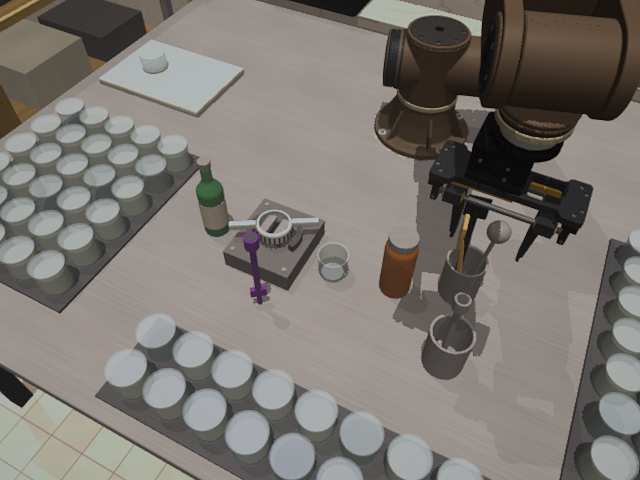

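The wand stands head up in its pot, head at (463,299). The collar ring is at its original level (274,225) with the wings turned, and the bystanders have not moved.

>>> jog_arm:
  motion:
    - [[0, 0, 0], 0]
    - [[0, 0, 0], 0]
    - [[0, 0, 0], 0]
    - [[0, 0, 0], 0]
    - [[0, 0, 0], 0]

```text
t: 18.75
eef_pos: [627.6, 267.3, 371.7]
tcp_rot: [3.142, -0.0, 3.135]
ft_force: [0.2, 0.0, 0.4]
opening: 0.904
grip_force: 0.0
```

```bash
python3 -c "
from cell import *
print(job_done())"
```

```text
the job is handed in; nothing more can be done
None
```

I released the collar and let it drop home in its released notch, then lowered the wand into the empty pot, where it stands head up. In the last picture the bystanders had not moved and the pot was upright. I handed the job in at about 19 s; no verdict came back.

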